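Send the short frosted bottle through the one-way gate of the refill lane

TASK

Pick the short frosted bottle from the bottles on the front board, stand it upright in the open mouth of the refill lane, and slide it along the lane floor through the sprung one-way flap until the flap has snapped fully shut behind it. Leave it standing upright and free in the closed end of the lane, and do not disturb the other bottles or the tub of screws.

Things in the scene. Friction and masses are not known exactly. Their poses are not given: they have to be found in the camera images.
- frosted_bottle_mid (a point): the bottle to send: short white frosted bottle with a small spray head, upright, loose, 0.11 kg; the shortest and widest of the three bottles. 100 tall; body 52 in diameter up to about 60 above the foot, then a narrower neck and cap. This point: on its axis, half-way up (50 above the foot); z is its axis. Gripped 50 to 55 above the foot, the fingertips pass over the lane
- tall_bottle: bystander: white bottle with a clear cap, 49 in diameter, 162 tall, standing upright, loose; origin at the centre of its foot
- slim_bottle: bystander: slim pump bottle, 33 in diameter, 138 tall, standing upright, loose; origin at the centre of its foot
- screw_tub: bystander: clear round tub of screws, 88 in diameter, 61 tall, loose, on the rear board; origin at the centre of its foot
- gate (a point): middle of the gate line of the refill lane, on its floor. The lane is a straight open-topped channel fixed on the cradle: plywood floor 6 thick, aluminium side walls 60 apart inside, 24 high above the floor. x runs along the lane from the open mouth to the closed end, y across, z up. Floor begins at x = -105 (walls flare out there); end stop at x = +119. Nothing is over 34 above the boards
- lane_mouth (a point): point on the lane floor on its centre line, 55 before the gate line: a bottle stood here is in the mouth, clear of the shut flap. Axes as gate. Behind the front board stand two fixed oak posts, 190 high (x 490 to 555, y 40 to 95 from the robot's base) and 240 high (same x, y 430 to 485)
- lane_store (a point): point on the lane floor on its centre line, 85 past the gate line, in the closed end: a bottle stood here is clear of the flap's swing (from about 62 past the gate on) and 8 short of the end stop. Axes as gate
- flap (a joint): the sprung flap: steel leaf 3 thick, its top 23 above the floor, hinged on an upright pin in the wall at gate y = -33, reaching 45 across the lane from the pin. 0 = shut, straight across; grows to 1.45 rad as it swings towards the closed end, the only way it opens. A light spring (about 0.3 N at the leaf's edge when shut, 0.7 N wide open) shuts it to 0 once nothing holds it
Mind the look-alikes: they are no part of the job. Leave any blue or brown look-alike of the part that bears frosted_bottle_mid alone.

How it is judged:
On the way, in this order (a step that is already met when the one before it is completed fails the run):
1. the frosted bottle is upright in the mouth of the lane, down at the floor, before the shut flap (x of frosted_bottle_mid in the frame of gate between -0.1 and -0.015 m and y of frosted_bottle_mid in the frame of gate between -0.02 and 0.02 m and z of frosted_bottle_mid in the frame of gate below 0.062 m and angle between frosted_bottle_mid's own z axis and vertical below 0.25 rad and value of joint flap below 0.12 rad), for 0.1 s.
2. the frosted bottle, down at the lane floor, is passing the gate line and pushes the flap open (x of frosted_bottle_mid in the frame of gate between -0.005 and 0.055 m and z of frosted_bottle_mid in the frame of gate below 0.066 m and value of joint flap above 0.5 rad), for 0.05 s.
At the end, for the whole second after the job is handed in: the frosted bottle stands upright (within 10 degrees) on the lane floor in the closed end of the lane, between the walls and wholly past the gate line (its axis at least 26 mm past it), and the flap is shut (below 0.1 rad) (x of frosted_bottle_mid in the frame of gate between 0.026 and 0.105 m and y of frosted_bottle_mid in the frame of gate between -0.02 and 0.02 m and z of frosted_bottle_mid in the frame of gate below 0.06 m and angle between frosted_bottle_mid's own z axis and vertical below 0.17 rad and value of joint flap below 0.1 rad); the robot touches nothing.
It fails at once if the tall bottle, the slim bottle or the tub of screws is shifted by more than 25 mm or tipped over (distance of any of tall_bottle, slim_bottle, screw_tub from where it was at the start of the episode above 0.025 m or angle between any of tall_bottle, slim_bottle's own z axis and vertical above 0.5 rad).
It also fails if it takes over 45 s, if anything falls off the work surface, if the arm or the gripper's body presses on something with over 40 N, if the wrist force passes 120 N, or if a joint passes its speed limit or range.

ROBOT

A 6-joint arm with a two-finger parallel gripper is mounted at the origin on a cart in front of the work surface, level with it; the furniture and walls round the work are solid. World frame = base frame: x ahead of the robot, y to its left, z up, the work surface at z = 0. Lengths are in m, angles in rad, forces in N, time in s.
With the tool pointing down it reaches from about 0.35 to 0.775 m from the base axis. Payload 5.5 kg.
Tool frame: the origin (TCP) lies between the finger pads; the fingertips stand 11 mm ahead of it and the grasp point (between the pads) lies 8 mm behind it (tips_ahead is the distance from the TCP to the fingertips, in m); z points along the fingers, y is the line along which they close (so a half turn about z gives the same grasp; the last joint's range is limited). The gripper opens to 85 mm and grips with 20 to 120 N. Pads are 22 mm wide; open, the fingers measure 114 mm over their backs; the gripper's body (76 mm by 85 mm) begins 54 mm behind the grasp point. The pads swing forward as they close: fully open they stand 13 mm farther back than shut.
Start: joints at [-1.324, 0.313, 0.046, 1.304, 0, 1.431], TCP at [0.217, -0.533, 0.242] pointing down, gripper open.
Joint ranges: [-2.76, 2.76], [-0.86, 1.69], [-1.03, 1.26], [-2.2, 2.34], [-1.47, 1.5], [-3.14, 3.14]. Speed limits (rad/s): [2.57, 2.57, 3.14, 3.14, 3.14, 3.14].

INTERFACE

Orientations are given as a unit quaternion [w, x, y, z].
In Python, from workcell import * gives the robot as it stands. The module is installed in compiled form; this text tells all that it offers.
- The arm moves only by the tool jog_arm, never from a script. Its argument "moves" is a list of rows, each an object with "fingers": the closure, from 0 (fully open) to 1 (shut); "slide": the shift along the tool's x, y, z in mm, a list of three; "angular": the turn, a rotation vector about the tool's x, y, z in degrees, a list of three. A call has 1 to 10 rows; each row is the pose to reach, as a shift and turn from the pose commanded when the call began, along the tool's axes at that moment; what a row does not reach only later rows make up. A row lasts 1/12 s, in which the tool goes at most 41.7 mm and 7.16 degrees, less where a joint would pass 70% of its speed; a pose out of reach is approached as far as the arm can. A call with a gripper value outside its range is refused whole. The fingers move at their own pace and stop on an object; "squeeze" is the grip in N (left out, the last holds). Time passes only in rows, so rows that repeat a pose let the fingers close. It gives the time, the measured TCP pose, the force, the opening and the grip force at its end, in the units of the state.
- get_state(): the state, without advancing time (a new reading comes with each control period).
- read_camera(name): name is "scene" or "top"; returns a dict with "color" (384x512x3 uint8, red, green, blue), "fovy" (degrees; the focal length in pixels is half the picture's height over the tangent of half this angle, whatever the lens; pixels are square), "cx", "cy" (the principal point, pixels), "world_from_camera" (4x4, takes a point from camera to world coordinates). Camera axes: x right, y down, z forward; pixel columns grow to the right and rows downward; lengths in m; the calibration is good to about 2 mm. A picture is of the moment at which its call begins. There is no depth.
- hand_in(): hands the job in; it is judged then, once.
Trained networks look in a picture, given as the dict that the camera call returned (one of the last four; its "shot" number tells which), for a name from the list of things; names that differ only in an ending like _2 or _b are one class to them, and where a whole thing is asked for, a point or a joint stands for the part that bears it (a point fixed in the world has none). Each returns a list of dicts, best first, with "p" (0 to 1); they miss things now and then, are a little off and sometimes report something else, mostly with a low value. They report only what shows in the picture. A call takes as long as a camera call. They do not tell look-alikes from the thing itself.
- look_for(target, picture): "point" ([column, row] in pixels, amid what is visible of it).
- tip_of(target, picture): "point" ([column, row] in pixels: a listed point, or the origin of a listed thing).
The state is a dict: "clock": time; "joint_pos": joint angles; "qvel": joint speeds; "tau": joint torques, N m; "tcp_pos": TCP position; "orientation": TCP orientation; "wrist_force": force on the tool from outside, world axes, zero at the start; "ft_torque": the same for the moment, N m; "finger_gap": finger opening in m; "grip_force": force on a finger pad.
Only numpy, scipy, OpenCV 4.12 (cv2) and the standard library are available. Lean on these libraries where they do the work, as an engineer would, in place of code of your own. Each camera call takes 0.05 s, during which the arm holds its last target. There are 200 camera calls.

## Working session

There is one attempt and no reset: what is moved stays moved. The work goes in short steps, Python scripts to look and compute and a tool call to move; the robot and the scene stay as the last step left them, time stands still between calls to the robot, and variables do not carry over. Pictures are saved under pics/ and viewed, at most 10 in all, crops included, and the job is handed in when it is done.

Besides the shell and the picture viewer there is one more tool, called after "Call:" as a command line: name --argument value ..., lists and objects as JSON in quotes. jog_arm: Moves the arm, as the interface text tells. Its arguments: {"type":"object","properties":{"moves":{"type":"array","items":{"type":"object","properties":{"fingers":{"type":"number"},"slide":{"type":"array","items":{"type":"number"}},"angular":{"type":"array","items":{"type":"number"}}}}},"squeeze":{"type":"number"}},"required":["moves"]}

```bash
mkdir -p pics; cat > h.py <<'E'
from workcell import *
import numpy as np, cv2
def ray(c,p):
    f=c["color"].shape[0]/2/np.tan(np.radians(c["fovy"])/2)
    M=np.array(c["world_from_camera"]); d=M[:3,:3]@np.array([(p[0]-c["cx"])/f,(p[1]-c["cy"])/f,1]); return M[:3,3],d
def atz(c,p,z):
    o,d=ray(c,p); return o+d*(z-o[2])/d[2]
def tri(c1,p1,c2,p2):
    o1,d1=ray(c1,p1);o2,d2=ray(c2,p2)
    s=np.linalg.lstsq(np.c_[d1,-d2],o2-o1,rcond=None)[0]
    a,b=o1+d1*s[0],o2+d2*s[1]; return (a+b)/2,np.linalg.norm(a-b)
E
python3 - <<'E'
from h import *
np.set_printoptions(precision=3,suppress=True)
cs={n:read_camera(n) for n in("scene","top")}
for n,c in cs.items():
    cv2.imwrite(f"pics/{n}0.png",c["color"][:,:,::-1]); print(n,c["fovy"],c["cx"],c["cy"]);print(np.array(c["world_from_camera"]))
R={}
for t in["frosted_bottle_mid","tall_bottle","slim_bottle","screw_tub","gate","lane_mouth","lane_store"]:
    for n,c in cs.items():
        r=tip_of(t,c); R[t,n]=r; print(t,n,[(np.round(x["point"],1),round(x["p"],2)) for x in r[:4]])
    if R[t,"scene"] and R[t,"top"]:
        print("  ",tri(cs["scene"],R[t,"scene"][0]["point"],cs["top"],R[t,"top"][0]["point"]))
E
```

```text
scene 50.15211454486518 259.6261884141125 194.5090029883884
[[-0.796 -0.448  0.408  0.018]
 [-0.606  0.587 -0.537  0.786]
 [ 0.001 -0.674 -0.739  0.994]
 [ 0.     0.     0.     1.   ]]
top 49.01092026079742 264.51212127192116 186.9373522721197
[[-0.015 -0.998  0.055  0.444]
 [-1.     0.016  0.01   0.076]
 [-0.011 -0.055 -0.998  1.226]
 [ 0.     0.     0.     1.   ]]
frosted_bottle_mid scene [(array([320., 173.]), 0.76), (array([220.2, 281.3]), 0.6), (array([306.1, 190.3]), 0.54)]
frosted_bottle_mid top [(array([298.5, 214. ]), 0.77), (array([337.7, 211.5]), 0.61), (array([149.8, 213.1]), 0.59)]
   (array([ 0.417, -0.008,  0.136]), np.float64(0.0355568953834658))
tall_bottle scene [(array([275.1, 232.3]), 0.63)]
tall_bottle top [(array([238.8, 217.5]), 0.68)]
   (array([0.427, 0.165, 0.015]), np.float64(0.006360018220012547))
slim_bottle scene [(array([241.3, 272.6]), 0.53)]
slim_bottle top [(array([184.3, 220. ]), 0.74)]
   (array([0.424, 0.326, 0.   ]), np.float64(0.010975391609213814))
screw_tub scene [(array([211.1, 225. ]), 0.62)]
screw_tub top []
gate scene [(array([329.8, 163.1]), 0.66)]
gate top [(array([371.4, 197. ]), 0.91)]
   (array([ 0.475, -0.229, -0.024]), np.float64(0.007545740385320045))
lane_mouth scene [(array([341.3, 164.2]), 0.86)]
lane_mouth top [(array([371. , 219.3]), 0.98)]
   (array([ 0.416, -0.213,  0.016]), np.float64(0.007054479233790278))
lane_store scene [(array([306. , 147.8]), 0.88)]
lane_store top [(array([368. , 168.4]), 0.87)]
   (array([ 0.561, -0.209,  0.017]), np.float64(0.004109841616477631))
```

View pics/scene0.png

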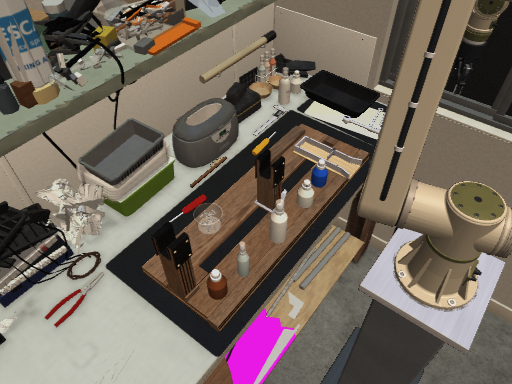

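View pics/top0.png

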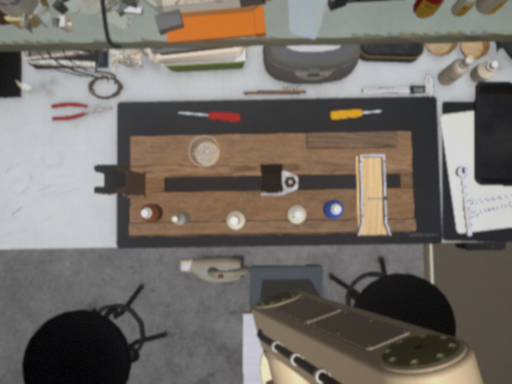

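The scene view shows three look-alikes: white frosted at (306,190), blue at (320,173), brown at (218,285). In the top view the white one is at (298,214). The lane is at about (371,195) in the top view, with its mouth towards the robot.

```bash
python3 - <<'E'
from h import *
np.set_printoptions(precision=4,suppress=True)
s=read_camera("scene");t=read_camera("top")
print("frost",tri(s,[306.1,190.3],t,[298.5,214]));print("blue",tri(s,[320,173],t,[337.7,211.5]))
for n in["gate","lane_mouth","lane_store"]:
    a=tip_of(n,s)[0]["point"];b=tip_of(n,t)[0]["point"]
    print(n,b,tri(s,a,t,b),atz(t,b,.016),atz(s,a,.016))
for z in (.03,.06,.1): print(z,atz(t,[298.5,214],z),atz(t,[333,209],z))
f=lambda c,x0,y0,w,h,k:cv2.resize(c["color"][y0:y0+h,x0:x0+w,::-1],None,fx=k,fy=k,interpolation=cv2.INTER_CUBIC)
a=f(t,280,140,120,110,5);b=f(s,270,120,120,110,5)
cv2.imwrite("pics/ct.png",a);cv2.imwrite("pics/cs.png",b)
E
```

```text
frost (array([ 0.433 , -0.0049,  0.0498]), np.float64(0.002425378225597967))
blue (array([ 0.442 , -0.1141,  0.0351]), np.float64(0.011235597833614054))
gate [368.2, 198.3] (array([ 0.478 , -0.2095,  0.0001]), np.float64(0.009682999074728292)) [ 0.4734 -0.2083  0.016 ] [ 0.4745 -0.1907  0.016 ]
lane_mouth [373.8, 218.5] (array([ 0.4175, -0.2224,  0.0115]), np.float64(0.005005813409776173)) [ 0.4155 -0.2225  0.016 ] [ 0.4177 -0.2162  0.016 ]
lane_store [371.0, 168.5] (array([ 0.5657, -0.2207, -0.0041]), np.float64(0.011371983404077423)) [ 0.559  -0.2188  0.016 ] [ 0.5593 -0.1973  0.016 ]
0.03 [ 0.4317 -0.0069  0.03  ] [ 0.4444 -0.1047  0.03  ]
0.06 [ 0.432  -0.0048  0.06  ] [ 0.4443 -0.1002  0.06  ]
0.1 [ 0.4324 -0.002   0.1   ] [ 0.4443 -0.0941  0.1   ]
```

View pics/ct.png

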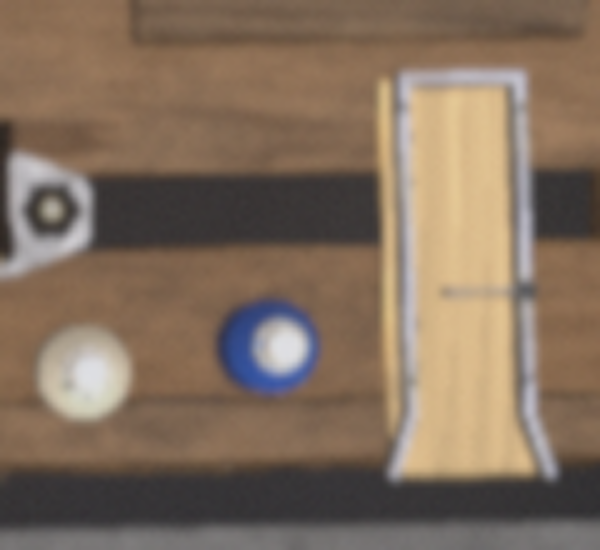

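View pics/cs.png

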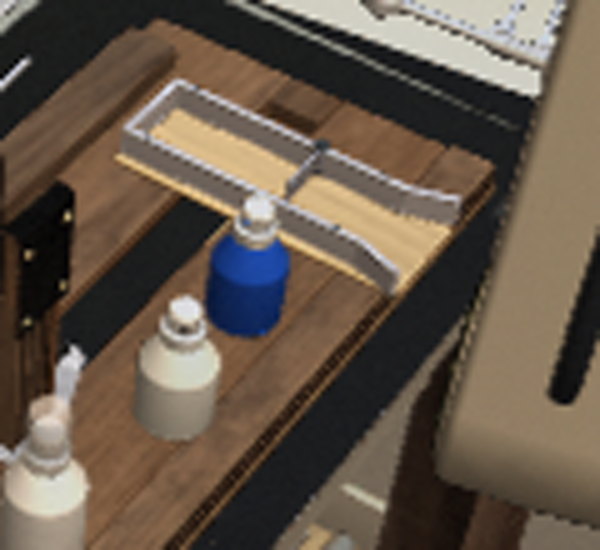

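The crops confirm it: white bottle at crop (85,372), blue one in between at (270,347), lane wall tops at u≈405–527. The flap is shut at crop row 292.

```bash
python3 - <<'E'
from h import *
np.set_printoptions(precision=4,suppress=True)
t=read_camera("top")
P=lambda u,v,z:atz(t,[280+(u+.5)/5-.5,140+(v+.5)/5-.5],z)
for n,u,v,z in[("endL",403,100,.03),("endR",518,100,.03),("gateL",408,292,.03),("gateR",526,292,.03),("botL",410,400,.03),("botR",527,400,.03),("endstop",463,85,.03),("leaf",480,292,.029),("mouthfloor",467,476,.006),("frost top",85,372,.045),("frost cap",90,372,.098),("blue",268,347,.045),("bluecap",283,347,.098)]:
    print(n,P(u,v,z))
g=get_state();print(g["tcp_pos"],g["orientation"],g["joint_pos"],g["finger_gap"],g["clock"])
from scipy.spatial.transform import Rotation as R
q=g["orientation"];print(R.from_quat([*q[1:],q[0]]).as_matrix())
E
```

```text
endL [ 0.5836 -0.1855  0.03  ]
endR [ 0.5825 -0.2507  0.03  ]
gateL [ 0.4742 -0.1852  0.03  ]
gateR [ 0.4732 -0.2519  0.03  ]
botL [ 0.4132 -0.1846  0.03  ]
botR [ 0.4122 -0.2505  0.03  ]
endstop [ 0.5916 -0.2198  0.03  ]
leaf [ 0.4736 -0.2261  0.029 ]
mouthfloor [ 0.3686 -0.2213  0.006 ]
frost top [ 0.432  -0.0005  0.045 ]
frost cap [0.4324 0.0002 0.098 ]
blue [ 0.4443 -0.103   0.045 ]
bluecap [ 0.4442 -0.103   0.098 ]
[ 0.2169 -0.5326  0.2423] [0.     0.9814 0.1922 0.    ] [-1.3236  0.3132  0.0461  1.3036  0.      1.4312] 0.08532105538676438 1.25
[[ 0.9261  0.3773  0.    ]
 [ 0.3773 -0.9261 -0.0001]
 [-0.      0.0001 -1.    ]]
```

Call:
jog_arm --moves '[{"fingers": 0, "slide": [306, -181, 0], "angular": [0, 0, 22.2]}, {"fingers": 0, "slide": [306, -181, 0], "angular": [0, 0, 22.2]}, {"fingers": 0, "slide": [306, -181, 0], "angular": [0, 0, 22.2]}, {"fingers": 0, "slide": [306, -181, 0], "angular": [0, 0, 22.2]}, {"fingers": 0, "slide": [306, -181, 0], "angular": [0, 0, 22.2]}, {"fingers": 0, "slide": [306, -181, 0], "angular": [0, 0, 22.2]}, {"fingers": 0, "slide": [306, -181, 0], "angular": [0, 0, 22.2]}, {"fingers": 0, "slide": [306, -181, 0], "angular": [0, 0, 22.2]}, {"fingers": 0, "slide": [306, -181, 0], "angular": [0, 0, 22.2]}, {"fingers": 0, "slide": [306, -181, 0], "angular": [0, 0, 22.2]}]'

```text
clock: 2.08
tcp_pos: [0.4343, -0.2456, 0.2426]
orientation: [-0.0, 1.0, 0.003, 0.001]
wrist_force: [0.0, 0.2, 0.2]
finger_gap: 0.0855
grip_force: 0.0
```

Call:
jog_arm --moves '[{"fingers": 0, "slide": [-1, -245, 0], "angular": [0, 0, 0]}, {"fingers": 0, "slide": [-1, -245, 0], "angular": [0, 0, 0]}, {"fingers": 0, "slide": [-1, -245, 0], "angular": [0, 0, 0]}, {"fingers": 0, "slide": [-1, -245, 0], "angular": [0, 0, 0]}, {"fingers": 0, "slide": [-1, -245, 0], "angular": [0, 0, 0]}, {"fingers": 0, "slide": [-1, -245, 0], "angular": [0, 0, 0]}, {"fingers": 0, "slide": [-1, -245, 60], "angular": [0, 0, 0]}, {"fingers": 0, "slide": [-1, -245, 60], "angular": [0, 0, 0]}, {"fingers": 0, "slide": [-1, -245, 60], "angular": [0, 0, 0]}, {"fingers": 0, "slide": [-1, -245, 60], "angular": [0, 0, 0]}]'

```text
clock: 2.92
tcp_pos: [0.4304, -0.0046, 0.1819]
orientation: [-0.0, 1.0, -0.0, -0.001]
wrist_force: [-0.2, -0.3, 0.5]
finger_gap: 0.0852
grip_force: 0.0
```

```bash
python3 - <<'E'
from h import *
s=read_camera("scene");t=read_camera("top")
print(get_state()["tcp_pos"],get_state()["qvel"])
f=lambda c,x0,y0,w,h,k:cv2.resize(c["color"][y0:y0+h,x0:x0+w,::-1],None,fx=k,fy=k,interpolation=cv2.INTER_CUBIC)
cv2.imwrite("pics/g1.png",np.hstack([f(s,250,110,110,110,3.6),f(t,250,150,110,110,3.6)]))
E
```

```text
[ 0.43209807 -0.00529996  0.18361017] [-5.61850957e-03 -6.53168189e-03  1.11201286e-02 -3.78175617e-03
 -1.80914317e-06  1.27356291e-03]
```

View pics/g1.png

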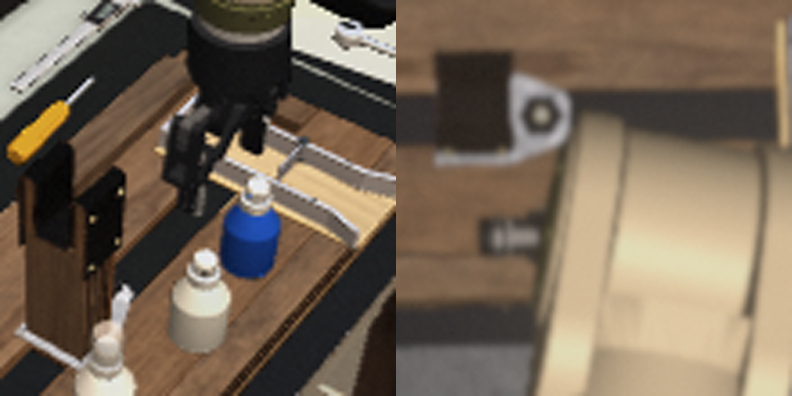

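```bash
python3 - <<'E'
from h import *
s=read_camera("scene");g=get_state();print(g["tcp_pos"])
M=np.linalg.inv(np.array(s["world_from_camera"]));f=192/np.tan(np.radians(s["fovy"])/2)
for p in (g["tcp_pos"],[.432,-.001,.1],[.432,-.001,0],[.432,-.001,.03]):
    q=M[:3,:3]@np.array(p)+M[:3,3];u=np.array([s["cx"]+f*q[0]/q[2],s["cy"]+f*q[1]/q[2]]);print(p,u,(u-[250,110])*3.6)
print(atz(s,[305.5,196.5],.03))
E
```

```text
[ 0.432389   -0.00543123  0.18385446]
[ 0.432389   -0.00543123  0.18385446] [310.71239487 158.85954327] [218.56462153 175.89435577]
[0.432, -0.001, 0.1] [307.47334919 179.99207396] [206.90405707 251.97146626]
[0.432, -0.001, 0] [304.7658429  201.66928919] [197.15703443 330.0094411 ]
[0.432, -0.001, 0.03] [305.54588376 195.42401704] [199.96518153 307.52646134]
[0.4296013  0.00296635 0.03      ]
```

Call:
jog_arm --moves '[{"fingers": 0, "slide": [-1, -5, 30], "angular": [0, 0, 0]}, {"fingers": 0, "slide": [-1, -5, 60], "angular": [0, 0, 0]}, {"fingers": 0, "slide": [-1, -5, 90], "angular": [0, 0, 0]}, {"fingers": 0, "slide": [-1, -5, 110], "angular": [0, 0, 0]}, {"fingers": 0, "slide": [-1, -5, 125], "angular": [0, 0, 0]}, {"fingers": 0, "slide": [-1, -5, 137], "angular": [0, 0, 0]}, {"fingers": 0, "slide": [-1, -5, 137], "angular": [0, 0, 0]}, {"fingers": 0, "slide": [-1, -5, 137], "angular": [0, 0, 0]}]'

```text
clock: 3.73
tcp_pos: [0.4309, -0.0002, 0.0459]
orientation: [0.0, 1.0, -0.001, 0.0]
wrist_force: [0.4, 0.3, 0.3]
finger_gap: 0.0851
grip_force: 0.0
```

Call:
jog_arm --moves '[{"fingers": 0.3, "slide": [0, 0, 0]}, {"fingers": 0.5, "slide": [0, 0, 0]}, {"fingers": 0.7, "slide": [0, 0, 0]}, {"fingers": 0.7, "slide": [0, 0, 0]}, {"fingers": 0.7, "slide": [0, 0, 0]}, {"fingers": 0.7, "slide": [0, 0, 0]}]' --squeeze 30

```text
schema error: expected keys fingers, slide, angular
```

Call:
jog_arm --moves '[{"fingers": 0.3, "slide": [0, 0, 0], "angular": [0, 0, 0]}, {"fingers": 0.5, "slide": [0, 0, 0], "angular": [0, 0, 0]}, {"fingers": 0.7, "slide": [0, 0, 0], "angular": [0, 0, 0]}, {"fingers": 0.7, "slide": [0, 0, 0], "angular": [0, 0, 0]}, {"fingers": 0.7, "slide": [0, 0, 0], "angular": [0, 0, 0]}, {"fingers": 0.7, "slide": [0, 0, 0], "angular": [0, 0, 0]}]' --squeeze 30

```text
clock: 4.23
tcp_pos: [0.4313, 0.0003, 0.0465]
orientation: [0.0, 1.0, -0.0, 0.001]
wrist_force: [-0.1, -0.1, 6.5]
finger_gap: 0.0519
grip_force: 30.4
```

Call:
jog_arm --moves '[{"fingers": 0.7, "slide": [0, 0, -30], "angular": [0, 0, 0]}, {"fingers": 0.7, "slide": [0, 0, -70], "angular": [0, 0, 0]}, {"fingers": 0.7, "slide": [0, 0, -110], "angular": [0, 0, 0]}, {"fingers": 0.7, "slide": [0, 0, -130], "angular": [0, 0, 0]}, {"fingers": 0.7, "slide": [-13, 40, -130], "angular": [0, 0, 0]}, {"fingers": 0.7, "slide": [-13, 80, -130], "angular": [0, 0, 0]}, {"fingers": 0.7, "slide": [-13, 120, -130], "angular": [0, 0, 0]}, {"fingers": 0.7, "slide": [-13, 160, -130], "angular": [0, 0, 0]}, {"fingers": 0.7, "slide": [-13, 200, -130], "angular": [0, 0, 0]}, {"fingers": 0.7, "slide": [-13, 218, -130], "angular": [0, 0, 0]}]'

```text
clock: 5.07
tcp_pos: [0.4173, -0.2219, 0.1758]
orientation: [0.001, 1.0, -0.002, 0.001]
wrist_force: [0.5, -0.4, -0.9]
finger_gap: 0.0513
grip_force: 32.2
```

```bash
python3 - <<'E'
from h import *
s=read_camera("scene");t=read_camera("top")
g=get_state();print(g["tcp_pos"],g["orientation"],g["wrist_force"],g["finger_gap"])
f=lambda c,x0,y0,w,h,k:cv2.resize(c["color"][y0:y0+h,x0:x0+w,::-1],None,fx=k,fy=k,interpolation=cv2.INTER_CUBIC)
cv2.imwrite("pics/g2.png",f(s,270,90,120,120,5))
E
```

```text
[ 0.41722682 -0.22079557  0.17551672] [ 7.50541218e-04  9.99996168e-01 -2.62168919e-03  4.77384297e-04] [-0.6277301   0.70771578 -1.627252  ] 0.05157583035219368
```

View pics/g2.png

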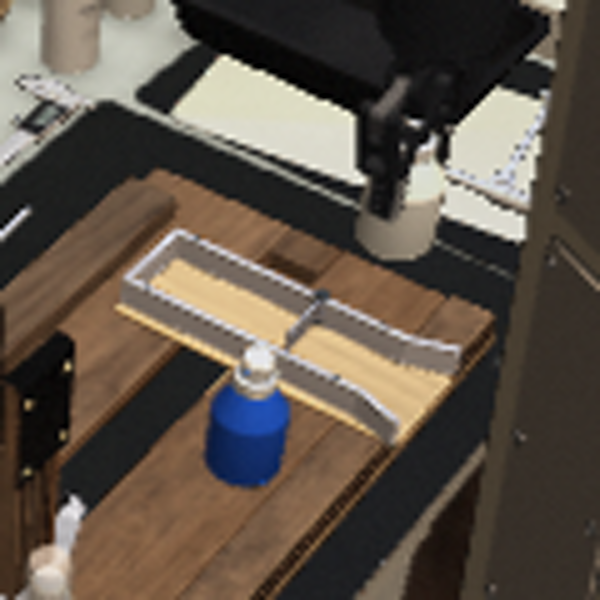

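The bottle hangs upright in the gripper at crop (398,215), and the lane and blue bottle are undisturbed. I'll cross-check the lane centre from this view, using the end-wall corners at (182,232) and (124,278).

```bash
python3 - <<'E'
from h import *
s=read_camera("scene");np.set_printoptions(precision=4,suppress=True)
P=lambda u,v,z:atz(s,[270+(u+.5)/5-.5,90+(v+.5)/5-.5],z)
for n,u,v in[("far corner",182,233),("near corner",124,281),("pin",322,296),("kinkfar",408,342),("kinknear",337,379)]: print(n,P(u,v,.03))
g=get_state();print(g["tcp_pos"],g["clock"])
E
```

```text
far corner [ 0.5904 -0.2484  0.03  ]
near corner [ 0.5943 -0.1783  0.03  ]
pin [ 0.4736 -0.2501  0.03  ]
kinkfar [ 0.4018 -0.2445  0.03  ]
kinknear [ 0.4222 -0.1822  0.03  ]
[ 0.4168 -0.2187  0.1753] 5.2167
```

Call:
jog_arm --moves '[{"fingers": 0.7, "slide": [0, -1, 30], "angular": [0, 0, 0]}, {"fingers": 0.7, "slide": [0, -1, 60], "angular": [0, 0, 0]}, {"fingers": 0.7, "slide": [0, -1, 80], "angular": [0, 0, 0]}, {"fingers": 0.7, "slide": [0, -1, 100], "angular": [0, 0, 0]}, {"fingers": 0.7, "slide": [0, -1, 112], "angular": [0, 0, 0]}, {"fingers": 0.7, "slide": [0, -1, 118], "angular": [0, 0, 0]}, {"fingers": 0.7, "slide": [0, -1, 120], "angular": [0, 0, 0]}, {"fingers": 0.7, "slide": [0, -1, 121], "angular": [0, 0, 0]}, {"fingers": 0.7, "slide": [0, -1, 121], "angular": [0, 0, 0]}]'

```text
clock: 5.97
tcp_pos: [0.4174, -0.2161, 0.0549]
orientation: [0.0, 1.0, 0.0, 0.0]
wrist_force: [-0.2, 0.6, -0.7]
finger_gap: 0.0512
grip_force: 32.3
```

Call:
jog_arm --moves '[{"fingers": 0.7, "slide": [0, 0, 1], "angular": [0, 0, 0]}, {"fingers": 0.7, "slide": [0, 0, 2], "angular": [0, 0, 0]}, {"fingers": 0.7, "slide": [0, 0, 2], "angular": [0, 0, 0]}]'

```text
clock: 6.22
tcp_pos: [0.4173, -0.2167, 0.0527]
orientation: [0.0, 1.0, -0.0, 0.0]
wrist_force: [0.6, 0.1, -1.7]
finger_gap: 0.0514
grip_force: 32.3
```

```bash
python3 - <<'E'
from h import *
s=read_camera("scene")
g=get_state();print(g["tcp_pos"],g["wrist_force"],g["ft_torque"])
f=lambda c,x0,y0,w,h,k:cv2.resize(c["color"][y0:y0+h,x0:x0+w,::-1],None,fx=k,fy=k,interpolation=cv2.INTER_CUBIC)
cv2.imwrite("pics/g3.png",f(s,280,110,100,90,6))
E
```

```text
[ 0.4172089  -0.2166218   0.05263185] [-0.2597865  -0.29431972 -0.15294437] [ 0.03375934 -0.02059855 -0.03250687]
```

View pics/g3.png

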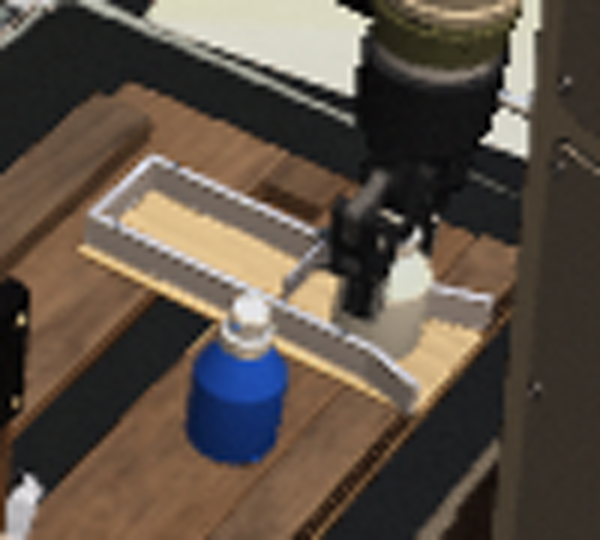

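The bottle stands in the lane mouth between the walls at crop (400,310), with the flap still shut at (305,270). Next I slide it in.

Call:
jog_arm --moves '[{"fingers": 0.7, "slide": [10, 0, 0], "angular": [0, 0, 0]}, {"fingers": 0.7, "slide": [20, 0, 0], "angular": [0, 0, 0]}, {"fingers": 0.7, "slide": [30, 0, 0], "angular": [0, 0, 0]}, {"fingers": 0.7, "slide": [40, 0, 0], "angular": [0, 0, 0]}, {"fingers": 0.7, "slide": [50, 0, 0], "angular": [0, 0, 0]}, {"fingers": 0.7, "slide": [58, 0, 0], "angular": [0, 0, 0]}]'

```text
clock: 6.77
tcp_pos: [0.475, -0.2165, 0.0527]
orientation: [0.0, 1.0, -0.0, -0.001]
wrist_force: [-8.7, -0.1, 11.5]
finger_gap: 0.0516
grip_force: 33.2
```

Call:
jog_arm --moves '[{"fingers": 0.7, "slide": [0, 0, -1], "angular": [0, 0, 0]}, {"fingers": 0.7, "slide": [0, 0, -1], "angular": [0, 0, 0]}]'

```text
clock: 6.93
tcp_pos: [0.4759, -0.2161, 0.0531]
orientation: [-0.0, 1.0, 0.0, 0.0]
wrist_force: [-0.3, 1.9, -0.6]
finger_gap: 0.0512
grip_force: 32.6
```

```bash
python3 - <<'E'
from h import *
s=read_camera("scene");
g=get_state();print(g["tcp_pos"],g["wrist_force"],g["ft_torque"])
f=lambda c,x0,y0,w,h,k:cv2.resize(c["color"][y0:y0+h,x0:x0+w,::-1],None,fx=k,fy=k,interpolation=cv2.INTER_CUBIC)
cv2.imwrite("pics/g4.png",f(s,280,110,100,90,6))
E
```

```text
[ 0.4754863  -0.21606016  0.05295031] [-1.01280336  0.75900555 -1.48211002] [0.33353125 0.05044424 0.04937721]
```

View pics/g4.png

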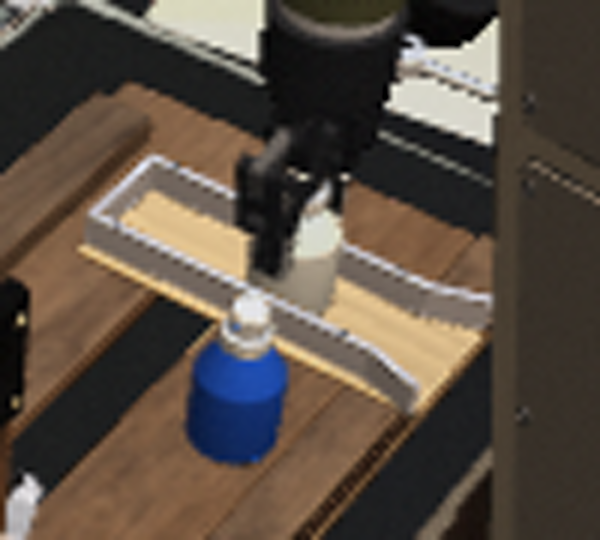

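The bottle is upright on the gate line at crop (310,265). The brief force was the floor, and it went away after a small lift. I'll carry on to the store.

Call:
jog_arm --moves '[{"fingers": 0.7, "slide": [12, 0, 0], "angular": [0, 0, 0]}, {"fingers": 0.7, "slide": [24, 0, 0], "angular": [0, 0, 0]}, {"fingers": 0.7, "slide": [36, 0, 0], "angular": [0, 0, 0]}, {"fingers": 0.7, "slide": [48, 0, 0], "angular": [0, 0, 0]}, {"fingers": 0.7, "slide": [60, 0, 0], "angular": [0, 0, 0]}, {"fingers": 0.7, "slide": [72, 0, 0], "angular": [0, 0, 0]}, {"fingers": 0.7, "slide": [82, 0, 0], "angular": [0, 0, 0]}, {"fingers": 0.7, "slide": [82, 0, 0], "angular": [0, 0, 0]}]'

```text
clock: 7.65
tcp_pos: [0.5591, -0.217, 0.0533]
orientation: [0.0, 1.0, 0.0, 0.001]
wrist_force: [-0.3, 0.0, -0.9]
finger_gap: 0.0513
grip_force: 32.8
```

Call:
jog_arm --moves '[{"fingers": 0.35, "slide": [0, 0, 0], "angular": [0, 0, 0]}, {"fingers": 0.2, "slide": [0, 0, 0], "angular": [0, 0, 0]}, {"fingers": 0, "slide": [0, 0, 0], "angular": [0, 0, 0]}, {"fingers": 0, "slide": [0, 0, 0], "angular": [0, 0, 0]}, {"fingers": 0, "slide": [0, 0, 0], "angular": [0, 0, 0]}, {"fingers": 0, "slide": [0, 0, 0], "angular": [0, 0, 0]}]'

```text
clock: 8.15
tcp_pos: [0.5568, -0.2167, 0.0534]
orientation: [0.0, 1.0, -0.0, 0.0]
wrist_force: [-0.8, 0.2, 0.6]
finger_gap: 0.0853
grip_force: 0.0
```

Call:
jog_arm --moves '[{"fingers": 0, "slide": [0, 0, -10], "angular": [0, 0, 0]}, {"fingers": 0, "slide": [0, 0, -30], "angular": [0, 0, 0]}, {"fingers": 0, "slide": [0, 0, -60], "angular": [0, 0, 0]}, {"fingers": 0, "slide": [0, 0, -100], "angular": [0, 0, 0]}, {"fingers": 0, "slide": [0, 0, -140], "angular": [0, 0, 0]}, {"fingers": 0, "slide": [0, 0, -160], "angular": [0, 0, 0]}, {"fingers": 0, "slide": [0, 0, -160], "angular": [0, 0, 0]}]'

```text
clock: 8.73
tcp_pos: [0.5597, -0.218, 0.2206]
orientation: [0.003, 1.0, -0.0, 0.005]
wrist_force: [0.3, -1.1, 1.4]
finger_gap: 0.0855
grip_force: 0.0
```

```bash
python3 - <<'E'
from h import *
s=read_camera("scene");
g=get_state();print(g["tcp_pos"],g["wrist_force"],g["clock"])
f=lambda c,x0,y0,w,h,k:cv2.resize(c["color"][y0:y0+h,x0:x0+w,::-1],None,fx=k,fy=k,interpolation=cv2.INTER_CUBIC)
cv2.imwrite("pics/g5.png",f(s,230,100,150,140,4))
E
```

```text
[ 0.55870633 -0.21750586  0.21749584] [ 0.51268263 -1.03881239 -0.38708995] 8.7833
```

View pics/g5.png

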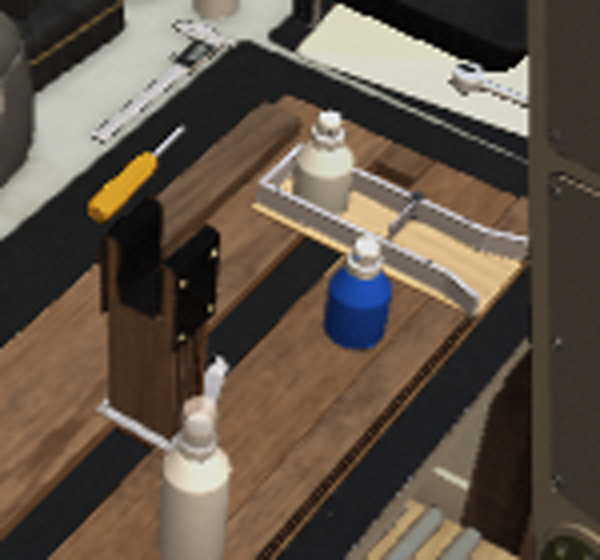

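The white bottle stands upright in the closed end at crop (325,175), the flap is shut across the lane at (405,215), and the other bottles are untouched. I'm handing in.

```bash
python3 -c "from workcell import *; print(hand_in())"
```

```text
the job is handed in; nothing more can be done
None
```

The white frosted bottle is standing upright and free in the closed end of the lane, with the flap shut behind it and the bystanders never touched; I've handed the job in at about 9 s on the clock, but no verdict came back.

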